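# Carry a wet lacquered disc to the air dryer on a lifter

### The arm

A 6-joint arm with a two-finger parallel gripper is mounted at the origin on a cart in front of the work surface, level with it; the furniture and walls round the work are solid. World frame = base frame: x ahead of the robot, y to its left, z up, the work surface at z = 0. Lengths are in m, angles in rad, forces in N, time in s.
With the tool pointing down it reaches from about 0.35 to 0.85 m from the base axis. Payload 8.1 kg.
Tool frame: the origin (TCP) lies on the centre line of the jaws, within the pads' length; the fingertips stand 17 mm ahead of it and the grasp point (between the pads) lies 2 mm behind it; z points along the fingers, y is the line along which they close (so a half turn about z gives the same grasp; the last joint's range is limited). The gripper opens to 93 mm and grips with 3 to 60 N. Pads are 15 mm wide; open, the fingers measure 128 mm over their backs; the gripper's body (75 mm by 188 mm) begins 65 mm behind the grasp point.
Start: joints at [1.21, 0.13, 1.488, -0, 1.523, -0.085], TCP at [0.163, 0.577, 0.236] pointing down, gripper open.
Joint ranges: [-2.96, 2.96], [-0.89, 2.26], [0.02, 2.5], [-1.34, 4.48], [0, 2.73], [-2.66, 2.66]. Speed limits (rad/s): [2.39, 2.39, 2.79, 3.14, 3.14, 3.14].

### API

Orientations are given as a rotation vector (axis times angle).
In Python, from plant import telemetry, viewer, order gives the robot as it stands.
- The arm moves only by the tool send_rows, never from a script. Its argument "plan" is a list that holds one entry, the list of rows, each a list of 5 numbers: the closure, from -1 (fully open) to 1 (shut), then the shift along the world's x, y, z normalised to -1 to 1, where 1 is 0.2 m, then the turn about the world's z normalised to -1 to 1, where 1 is 60 degrees. A call has 1 to 20 rows; each row is the pose to reach, as a shift and turn from the pose commanded when the call began; what a row does not reach only later rows make up. A row lasts 1/12 s, in which the tool goes at most 41.7 mm and 7.16 degrees, less where a joint would pass 70% of its speed; a pose out of reach is approached as far as the arm can. A call with a number of a shift or a turn outside -1 to 1 is refused whole. A call with a gripper value outside its range is refused whole. The fingers move at their own pace and stop on an object; "force" is the grip in N (left out, the last holds). Time passes only in rows, so rows that repeat a pose let the fingers close. It gives the time, the measured TCP pose, the force, the opening and the grip force at its end, in the units of the state.
- telemetry.read_state(): the state, without advancing time (a new reading comes with each control period).
- viewer.read_camera(name): name is "side" or "top" or "wrist"; returns (picture, depth): 420x560x3 uint8, blue, green, red; 420x560 float32, m along the optical axis (not along the pixel's ray), 0 where there is no reading.
- viewer.calibration(name): a dict with "camera_matrix" (3x3 intrinsics, pixels), "extrinsics" (4x4, takes a point from camera to world coordinates); the wrist camera has in their place "hand_eye" (4x4, takes a point from camera to tool coordinates, whose origin is the TCP and whose axes are the flange's). Camera axes: x right, y up, looking along -z (the intrinsics and any distortion apply to the point x, -y, -z); pixel columns grow to the right and rows downward; lengths in m; the calibration is good to about 2 mm. A picture is of the moment at which its call begins: read the wrist's pose just before it. calibration takes no time and is no camera call.
- order.close_job(): hands the job in; it is judged then, once.
The state is a dict: "t": time; "q": joint angles; "dq": joint speeds; "joint_torque": joint torques, N m; "tool_pos": TCP position; "orientation": TCP orientation; "force": force on the tool from outside, world axes, zero at the start; "wrist_torque": the same for the moment, N m; "opening": finger opening in m; "gripper_force": force on a finger pad.
Only numpy, scipy, OpenCV 4.12 (cv2) and the standard library are available. Lean on these libraries where they do the work, as an engineer would, in place of code of your own. Each camera call takes 0.05 s, during which the arm holds its last target. There are 200 camera calls.

### The job

The blue disc on the yellow rack is freshly lacquered, so the robot itself must not touch it. Take the flat steel lifter by its black handle, slide its blade under the disc between the rack's rails, carry the disc level to the blue air dryer and set it down gently, centred on the dryer's two rails. Draw the lifter out, lay it flat on the worktop, then press the red treadle fully down to its stop with the gripper to start the dryer; do not press it before, and leave the other things where they stand.

Things in the scene. Friction and masses are not known exactly. Their poses are not given: they have to be found in the camera images.
- disc: Translucent blue feed disc with a few small holes, 122 mm diameter, 6 mm thick, 0.09 kg, lying flat on the rack's two rails at the start. Origin: centre of its underside, z up.
- lifter: Flat lifter (spatula), 220 mm long, 0.14 kg, on the worktop. +x: handle to blade tip, z up; origin on the underside where handle and neck meet. Black handle x = -100 to 0 mm, 22 wide (y), z 0 to 22. Steel blade x = 15 to 120, 54 wide, 2.5 thick, underside z = 0; neck 16 wide, up to 8 high, x = 0 to 22. Centre of mass near the grip point.
- lifter_grip (a point): Middle of the lifter's handle at its good gripping place, at x = -25 mm, z = 11 mm in the lifter's frame.
- lifter_tip (a point): Middle of the blade's front edge, on its underside, at x = 120 mm in the lifter's frame.
- rack: Fixed rack: yellow base plate 130 x 120 x 6 mm, two dark rails along its x axis, 104 long, 8 wide, centred at y = +42 and -42 mm, tops 32 mm above the worktop. The gap between them, 76 mm wide and 26 high under the disc, is entered along +x from the -x end, which faces roughly to the robot. Origin: centre of its underside.
- rack_seat (a point): Point midway between the tops of the rack's rails, 32 mm above the worktop; axes as the rack's.
- dryer: Fixed air dryer: blue base plate and two white rails, sizes and axes as the rack's, and behind them at x = +78 mm an aluminium air pipe on two posts, 75 mm high, 118 mm wide, with brass nozzles. Entered along +x from its -x end. Origin: centre of its underside. Rack and dryer may stand either way round, left or right.
- dryer_seat (a point): Point midway between the tops of the dryer's rails, 32 mm above the worktop, where the disc's centre belongs; axes as the dryer's.
- treadle (a joint): Red hinged treadle plate (86 x 50 mm) on a grey base 110 x 66 mm standing to the right; hinge at its far end, free end toward the robot. 0 = up, 0.22 rad = down on its stop; springs back by itself; about 7 N at the ribbed pad brings it down.
- treadle_pad (a point): Middle of the ribbed black pad on top of the treadle, 65 mm from the hinge, where to press. About 31 mm above the worktop when up, 17 mm when fully down. Its x axis points from the pad toward the hinge, level when the treadle is up.
- oil_bottle: Bystander: oil bottle, 44 mm diameter, 145 mm high, origin at the centre of its underside.
- roving_cone_1: Bystander: white yarn cone, 47 mm diameter, 69 mm high, origin at the centre of its underside.
- spare_roller_1: Bystander: grey roller standing upright, 27 mm diameter, 30 mm high, origin at the centre of its underside.
- spare_roller_2: Bystander: grey roller standing upright, 27 mm diameter, 30 mm high, origin at the centre of its underside.

How it is judged:
On the way, in this order (a step that is already met when the one before it is completed fails the run):
1. the disc is lifted clear of the rack, level on the lifter's blade (z of disc in the frame of rack_seat above 0.012 m and contact force between disc and rack below 0.01 N and contact force between disc and lifter above 0.2 N and angle between disc's own z axis and vertical below 0.25 rad), for 0.2 s.
2. the disc lies flat and centred on the dryer's rails and the lifter no longer touches it (horizontal distance between disc and dryer_seat below 0.015 m and z of disc in the frame of dryer_seat between -0.004 and 0.004 m and angle between disc's own z axis and vertical below 0.06 rad and contact force between disc and lifter below 0.01 N), for 0.2 s.
3. with the lifter lying flat on the worktop, the treadle is pressed down to its stop (value of joint treadle above 0.2 rad and height (world z) of lifter below 0.005 m and angle between lifter's own z axis and vertical below 0.05 rad), for 0.1 s.
At the end, for the whole second after the job is handed in: The disc rests flat (within 0.06 rad) on the dryer's two rails, its centre within 15 mm of the point midway between them; the lifter lies flat on the worktop, at rest and clear of the disc; the treadle has been pressed to its stop (over 0.2 rad) and has sprung back up (under 0.05 rad) (all of step 2 and linear speed of each of disc, lifter below 0.02 m/s and height (world z) of lifter below 0.005 m and angle between lifter's own z axis and vertical below 0.05 rad and value of joint treadle below 0.05 rad); the robot touches nothing.
It fails at once if the robot itself touches the disc (contact force between any of the fingers, the arm and disc above 0.2 N).
It fails at once if the disc is tilted by more than 0.35 rad or falls to the worktop (angle between disc's own z axis and vertical above 0.35 rad or height (world z) of disc below 0.02 m).
It fails at once if the disc is dropped or pressed hard onto the dryer (over 15 N) (contact force between disc and dryer above 15 N).
It fails at once if the treadle is pressed (over 0.1 rad) while the disc does not lie on the dryer (value of joint treadle above 0.1 rad and (horizontal distance between disc and dryer_seat above 0.02 m or z of disc in the frame of dryer_seat above 0.006 m)).
It fails at once if a bystander is moved by more than 30 mm (distance of any of oil_bottle, roving_cone_1, spare_roller_1, spare_roller_2 from where it was at the start of the episode above 0.03 m).
It also fails if it takes over 64 s, if anything falls off the work surface, if the arm or the gripper's body presses on something with over 40 N, if the wrist force passes 120 N, or if a joint passes its speed limit or range.

## Working session

There is one attempt and no reset: what is moved stays moved. The work goes in short steps, Python scripts to look and compute and a tool call to move; the robot and the scene stay as the last step left them, time stands still between calls to the robot, and variables do not carry over. Pictures are saved under pics/ and viewed, at most 10 in all, crops included, and the job is handed in when it is done.

Besides the shell and the picture viewer there is one more tool, called after ">>>" as name(argument=value, ...), one argument or row to a line, values as JSON. send_rows: Moves the arm, as the interface text tells. Scaled input: -1 to 1 covers 0.2 m each way for a shift and 60 degrees each way for a turn. Its arguments: {"type":"object","properties":{"plan":{"type":"array"},"force":{"type":"number"}},"required":["plan"]}

```bash
ls; mkdir -p pics; cat > h.py <<'E'
import numpy as np, cv2
from plant import telemetry, viewer, order
from scipy.spatial.transform import Rotation as R
def cloud(name):
    s=telemetry.read_state(); img,d=viewer.read_camera(name); c=viewer.calibration(name)
    K=np.array(c["camera_matrix"]); 
    if name=="wrist":
        T=np.eye(4);T[:3,:3]=R.from_rotvec(s["orientation"]).as_matrix();T[:3,3]=s["tool_pos"];T=T@np.array(c["hand_eye"])
    else: T=np.array(c["extrinsics"])
    v,u=np.mgrid[:420,:560]
    dist=c.get("distortion",c.get("dist_coeffs"))
    uv=np.stack([u,v],-1).reshape(-1,1,2).astype(float)
    n=cv2.undistortPoints(uv,K,None if dist is None else np.array(dist)).reshape(420,560,2)
    P=np.stack([n[...,0]*d,-n[...,1]*d,-d],-1)@T[:3,:3].T+T[:3,3]
    P[d==0]=np.nan
    return img,d,P
E
python3 - <<'E'
from h import *
for n in("top","side"):
    print({k:(np.round(v,3).tolist() if not isinstance(v,str) else v) for k,v in viewer.calibration(n).items()})
    img,d,P=cloud(n); cv2.imwrite(f"pics/{n}0.png",img); np.savez(f"{n}0.npz",img=img,P=P)
print(viewer.calibration("wrist").keys())
E
```

```text
pics
{'camera_matrix': [[506.571, 0.0, 279.708], [0.0, 506.571, 216.123], [0.0, 0.0, 1.0]], 'extrinsics': [[0.029, 0.996, -0.09, 0.466], [-1.0, 0.028, -0.009, 0.004], [-0.007, 0.09, 0.996, 1.246], [0.0, 0.0, 0.0, 1.0]]}
{'camera_matrix': [[433.422, 0.0, 269.847], [0.0, 433.422, 211.646], [0.0, 0.0, 1.0]], 'extrinsics': [[0.994, 0.059, -0.092, 0.506], [-0.107, 0.376, -0.92, -0.931], [-0.019, 0.925, 0.38, 0.437], [0.0, 0.0, 0.0, 1.0]]}
dict_keys(['camera_matrix', 'hand_eye'])
```

View pics/top0.png

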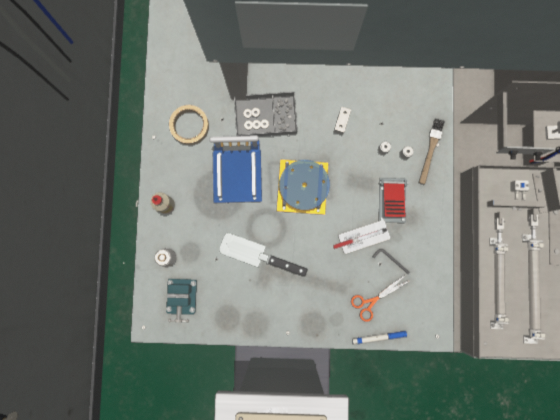

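View pics/side0.png

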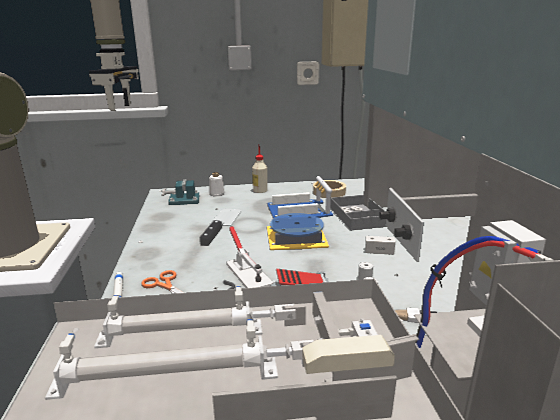

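The top view shows the rack with the disc at (304,187), the dryer at (237,172) to its left, and the lifter with its handle at (290,265) and blade at (243,250), tip toward +y. The treadle is at (394,202), the bottle at (162,203), the cone at (163,258) and the rollers at (385,147) and (407,152). The side view shows nothing standing over the work between them.

```bash
cat > m.py <<'E'
from h import *
z=np.load("top0.npz");img=z["img"];P=z["P"]
hsv=cv2.cvtColor(img,cv2.COLOR_BGR2HSV);v,u=np.mgrid[:420,:560]
def box(a,b,c,d): return (u>=a)&(u<=c)&(v>=b)&(v<=d)
def rep(name,m,planez=None):
    m=m&np.isfinite(P[...,2]); X=P[m]
    r=cv2.minAreaRect(X[:,:2].astype(np.float32)*1000)
    c=X.mean(0);w,V=np.linalg.eigh(np.cov(X[:,:2].T))
    print(name,m.sum(),"mean",c.round(4),"zmed",np.median(X[:,2]).round(4),"rect",np.round(r[0],1),np.round(r[1],1),round(r[2],1),"pca",np.degrees(np.arctan2(V[1,1],V[0,1])).round(1))
H,S,V_=[hsv[...,i].astype(int) for i in range(3)]
g=box(150,300,230,340); print("table z",np.nanmedian(P[box(310,225,330,235)][:,2]), np.nanstd(P[box(310,225,330,235)][:,2]))
rep("handle",box(258,245,312,282)&(V_<70)&(P[...,2]>.01))
rep("blade",box(215,230,262,270)&(S<40)&(V_>215))
rep("yellow",box(265,145,340,225)&(H>18)&(H<35)&(S>150))
rep("disc",box(265,145,340,225)&(H>90)&(H<125)&(S>60)&(P[...,2]>.025))
rep("dryblue",box(205,140,268,210)&(H>100)&(H<125)&(S>150))
rep("dryrails",box(205,150,268,205)&(S<60)&(V_>180)&(P[...,2]>.02))
rep("drypipe",box(205,125,268,152)&(P[...,2]>.05))
rep("red",box(370,170,420,230)&((H<8)|(H>172))&(S>150))
rep("treadbase",box(370,170,420,230)&(P[...,2]>.004))
rep("bottle",box(140,180,180,220)&(P[...,2]>.02))
rep("cone",box(140,235,185,275)&(P[...,2]>.02))
rep("clamp",box(325,215,395,260)&(P[...,2]>.006))
cv2.imwrite("pics/crop0.png",cv2.resize(img[110:290,190:430],None,fx=3.3,fy=3.3,interpolation=cv2.INTER_CUBIC))
E
python3 m.py; python3 -c "
from h import *;c=viewer.calibration('wrist');print(c['camera_matrix'],np.round(c['hand_eye'],3));s=telemetry.read_state();print(R.from_rotvec(s['orientation']).as_matrix().round(3),s['t'],s['opening'])"
```

```text
table z 0.0007354434373132435 0.002413594149458645
handle 0 mean [nan nan nan] zmed nan rect [0. 0.] [0. 0.] 0.0 pca nan
blade 839 mean [0.4951 0.1064 0.0033] zmed 0.0031 rect [494.7 104.6] [106.4  51.2] 71.2 pca 70.7
yellow 311 mean [ 0.6346 -0.028   0.0069] zmed 0.007 rect [653.  -38.6] [116.6 126.9] 87.5 pca -155.7
disc 369 mean [ 0.654  -0.0525  0.0388] zmed 0.0389 rect [660.6 -46.8] [111.6 104.9] 82.2 pca 86.9
dryblue 0 mean [nan nan nan] zmed nan rect [0. 0.] [0. 0.] 0.0 pca nan
dryrails 265 mean [0.6754 0.1261 0.0326] zmed 0.0327 rect [675.8 124.9] [103.7  90.8] 2.4 pca 98.5
drypipe 347 mean [0.7498 0.1282 0.0723] zmed 0.0737 rect [748.9 128.6] [ 22.5 116. ] 2.0 pca 93.4
red 400 mean [ 0.6339 -0.2608  0.0257] zmed 0.0247 rect [ 624.4 -260.1] [48.  79.4] 89.4 pca 177.7
treadbase 1500 mean [ 0.6191 -0.2582  0.0181] zmed 0.0177 rect [ 625.1 -267.7] [153.2 123.2] 0.2 pca 165.0
bottle 370 mean [0.5949 0.2894 0.0807] zmed 0.0809 rect [597.2 295.8] [42.4 43.5] 2.0 pca 148.7
cone 293 mean [0.4685 0.2832 0.0516] zmed 0.0555 rect [468.9 285.3] [41.7 38.6] 8.3 pca -162.3
clamp 1131 mean 
[... 151 characters left out ...]
90823 209.62890093]
 [  0.           0.           1.        ]] [[-0.001  0.957  0.288  0.081]
 [ 1.     0.001  0.001 -0.001]
 [ 0.001  0.288 -0.957 -0.15 ]
 [ 0.     0.     0.     1.   ]]
[[-0.962  0.272 -0.001]
 [ 0.272  0.962 -0.002]
 [ 0.    -0.002 -1.   ]] 0.1 0.09288615226964599m.py:8: RuntimeWarning: Mean of empty slice.
  c=X.mean(0);w,V=np.linalg.eigh(np.cov(X[:,:2].T))
  ret = um.true_divide(
  avg = a.mean(axis, **keepdims_kw)
m.py:8: RuntimeWarning: Degrees of freedom <= 0 for slice
  c=X.mean(0);w,V=np.linalg.eigh(np.cov(X[:,:2].T))
  c *= np.true_divide(1, fact)
  c *= np.true_divide(1, fact)
  return _methods._mean(a, axis=axis, dtype=dtype,
  ret = ret.dtype.type(ret / rcount)
```

View pics/crop0.png

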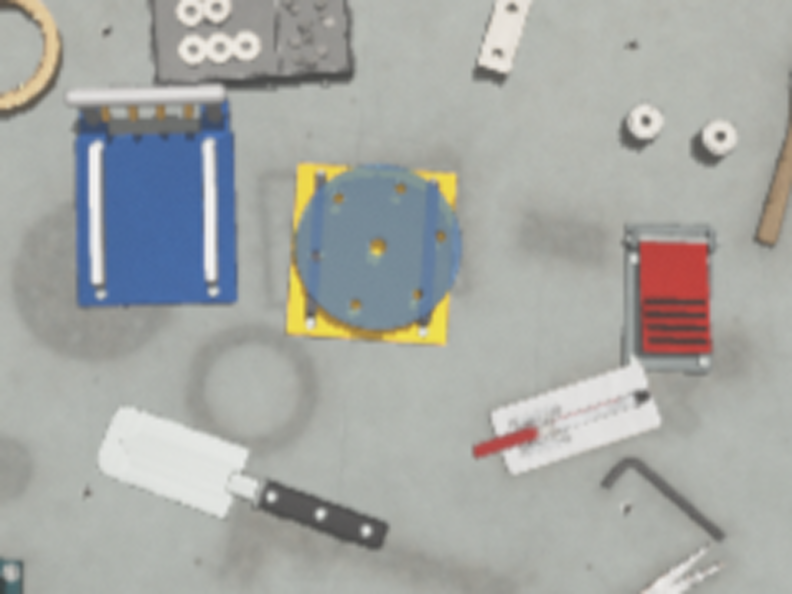

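The crop shows the rack rails running from (320,178) to (311,322) and from (432,180) to (425,330). The dryer rails run from (96,143) to (98,293) and from (208,140) to (212,290). The handle runs from (262,492) to (385,535) and the blade tip edge is near (112,432). Black and blue parts have no depth, so I intersect pixel rays with planes of known height.

```bash
cat >> h.py <<'E'
def ray(name,uv,zp):
    c=viewer.calibration(name);K=np.array(c["camera_matrix"]);T=np.array(c["extrinsics"])
    uv=np.atleast_2d(uv).astype(float)
    d=np.c_[(uv[:,0]-K[0,2])/K[0,0],-(uv[:,1]-K[1,2])/K[1,1],-np.ones(len(uv))]@T[:3,:3].T
    return T[:3,3]+d*((zp-T[2,3])/d[:,2])[:,None]
E
cat > m2.py <<'E'
from h import *
z=np.load("top0.npz");img=z["img"]
hsv=cv2.cvtColor(img,cv2.COLOR_BGR2HSV);v,u=np.mgrid[:420,:560]
H,S,V_=[hsv[...,i].astype(int) for i in range(3)]
def box(a,b,c,d): return (u>=a)&(u<=c)&(v>=b)&(v<=d)
def rep(n,m,zp):
    k,lab,st,_=cv2.connectedComponentsWithStats(m.astype(np.uint8)); i=1+np.argmax(st[1:,4]);m=lab==i
    X=ray("top",np.c_[u[m],v[m]],zp)[:,:2]*1000; r=cv2.minAreaRect(X.astype(np.float32))
    w,V=np.linalg.eigh(np.cov(X.T)); a=np.degrees(np.arctan2(V[1,1],V[0,1]))
    print(n,len(X),"mean",X.mean(0).round(1),"rect",np.round(r[0],1),np.round(r[1],1),round(r[2],1),"pca",round((a+90)%180-90,1))
rep("handle",box(258,240,315,282)&(V_<90),.022)
rep("blade",box(215,230,262,270)&(S<40)&(V_>200),.0025)
rep("dry blue",box(205,140,268,210)&(H>100)&(H<125)&(S>130),.006)
rep("dry railL",box(210,150,228,202)&(S<60)&(V_>170),.032)
rep("dry railR",box(246,150,262,202)&(S<60)&(V_>170),.032)
rep("yellow hull",box(270,150,340,222)&(S>60)&(V_>70),.006)
m=box(270,150,340,222)&(H>95)&(H<125)&(S>60)
rep("disc blue",m,.038)
rep("red",box(370,170,420,230)&((H<8)|(H>172))&(S>150),.030)
c=lambda p:np.array(p)/3.3+[190,110]-0.35
for n,a,zp in [("rack base corners",[(297,163),(456,172),(447,345),(287,333)],.006),("rack railends",[(321,175),(432,180),(425,330),(310,325)],.032),
  ("disc c hole",[(377,246)],.038),("disc ext L,R,T,B",[(294,245),(462,245),(377,164),(377,332)],.038),("treadle base",[(625,226),(714,226),(707,373),(622,365)],.008),
  ("pad corners",[(642,298),(711,298),(711,348),(643,352)],.030),("red top corners",[(640,242),(710,242)],.031)]:
    X=ray("top",c(a),zp)[:,:2]*1000; print(n,X.round(1).tolist(),"mean",X.mean(0).round(1))
E
python3 m2.py
```

```text
handle 193 mean [454.7 -10.6] rect [456.5  -8.1] [90.3 19.8] 72.3 pca 73.9
blade 913 mean [494.6 106.2] rect [494.8 105.1] [107.3  54.2] 71.4 pca 70.3
dry blue 1567 mean [674.8 118.6] rect [677.9 114.5] [127.9  95.2] 3.3 pca 3.3
dry railL 158 mean [672.2 166.3] rect [675.6 166.2] [105.6   7.3] 2.2 pca 2.8
dry railR 162 mean [679.2  82.1] rect [679.2  81.9] [103.2   9.3] 3.7 pca 3.3
yellow hull 706 mean [630.9 -47.7] rect [653.7 -38.5] [121.1 132.2] 87.3 pca -51.7
disc blue 184 mean [652.3 -79.1] rect [651.9 -79.6] [12.8 95.4] 87.5 pca -2.1
red 312 mean [ 642.8 -259.4] rect [ 642.4 -258.6] [39.1 45.9] 0.6 pca 81.6
rack base corners [[720.4, 19.2], [716.8, -100.5], [586.0, -96.4], [591.7, 23.0]] mean [653.7 -38.7]
rack railends [[706.6, 1.0], [705.1, -80.8], [594.0, -78.0], [595.4, 6.0]] mean [650.3 -38. ]
disc c hole [[654.0, -41.3]] mean [654.  -41.3]
disc ext L,R,T,B [[653.1, 19.3], [656.5, -103.2], [714.7, -39.8], [591.0, -42.8]] mean [653.8 -41.7]
treadle base [[678.9, -227.4], [680.7, -293.8], [570.4, -289.3], [574.6, -226.3]] mean [ 626.1 -259.2]
pad corners [[622.2, -236.3], [623.6, -286.7], [586.9, -286.9], [582.6, -237.4]] mean [ 603.8 -261.8]
red top corners [[663.4, -234.2], [664.8, -285.4]] mean [ 664.1 -259.8]
```

>>> send_rows(
  plan=[
    [[-1, 0.25, -0.465, 0, -0.26], [-1, 0.5, -0.93, 0, -0.517], [-1, 0.5, -0.93, 0, -0.517], [-1, 0.5, -0.93, 0, -0.517], [-1, 0.5, -0.93, 0, -0.517], [-1, 0.5, -0.93, 0, -0.517], [-1, 0.5, -0.93, 0, -0.517]],
  ],
)

```text
t: 0.68
tool_pos: [0.2644, 0.3896, 0.2355]
orientation: [1.253, 2.881, -0.0]
force: [-0.5, 0.4, 0.3]
opening: 0.0929
gripper_force: 0.0
```

>>> send_rows(
  plan=[
    [[-1, 0.5, -0.93, 0, -0.517], [-1, 0.5, -0.93, 0, -0.517], [-1, 0.5, -0.93, 0, -0.517], [-1, 0.5, -0.93, 0, -0.517], [-1, 0.5, -0.93, 0, -0.517], [-1, 0.5, -0.93, 0, -0.517]],
  ],
)

```text
t: 1.18
tool_pos: [0.3659, 0.2011, 0.2357]
orientation: [1.981, 2.436, -0.001]
force: [-0.3, 0.7, -0.2]
opening: 0.0926
gripper_force: 0.0
```

>>> send_rows(
  plan=[
    [[-1, 0.5, -0.94, 0, -0.517], [-1, 0.5, -0.94, 0, -0.517], [-1, 0.5, -0.94, 0, -0.517], [-1, 0.5, -0.94, 0, -0.517], [-1, 0.5, -0.94, 0, -0.517], [-1, 0.5, -0.94, 0, -0.517], [-1, 0.5, -0.94, 0, -0.517], [-1, 0.5, -0.94, 0, -0.517]],
  ],
)

```text
t: 1.85
tool_pos: [0.4634, 0.0185, 0.2352]
orientation: [-2.553, -1.828, 0.001]
force: [-0.9, 0.1, 0.1]
opening: 0.0932
gripper_force: 0.0
```

```bash
python3 - <<'E'
from h import *
img,d,P=cloud("wrist"); cv2.imwrite("pics/w1.png",img); np.savez("w1.npz",img=img,P=P)
s=telemetry.read_state();print(s["tool_pos"],R.from_rotvec(s["orientation"]).as_matrix().round(3)[:,1],s["q"])
E
```

```text
[0.46314899 0.01899178 0.2353256 ] [ 0.947 -0.321 -0.001] [-7.03112314e-02 -2.46253555e-01  1.85088016e+00  7.84449748e-04
  1.53794555e+00  2.56558084e-01]
```

View pics/w1.png

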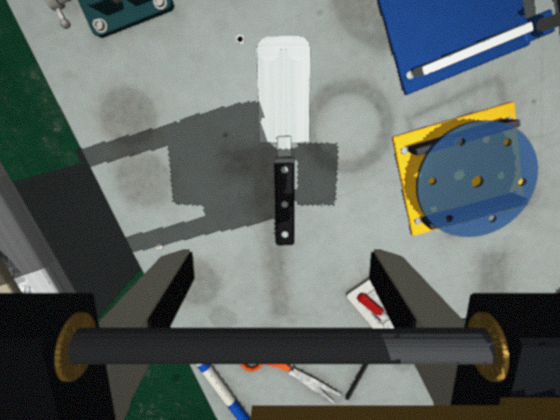

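The wrist picture shows the lifter vertical in the image: handle (274-295, 162-243), neck at (284,150), blade (258-310, 37-140). The rack is at right, centred near (470,178).

```bash
cat >> h.py <<'E'
def wray(s,uv,zp):
    c=viewer.calibration("wrist");K=np.array(c["camera_matrix"])
    T=np.eye(4);T[:3,:3]=R.from_rotvec(s["orientation"]).as_matrix();T[:3,3]=s["tool_pos"];T=T@np.array(c["hand_eye"])
    uv=np.atleast_2d(uv).astype(float)
    d=np.c_[(uv[:,0]-K[0,2])/K[0,0],-(uv[:,1]-K[1,2])/K[1,1],-np.ones(len(uv))]@T[:3,:3].T
    return T[:3,3]+d*((zp-T[2,3])/d[:,2])[:,None]
def rect(X):
    r=cv2.minAreaRect((X[:,:2]*1000).astype(np.float32)); return np.round(r[0],1),np.round(r[1],1),round(r[2],2)
E
python3 - <<'E'
from h import *
img=np.load("w1.npz")["img"];P=np.load("w1.npz")["P"];s=telemetry.read_state()
g=cv2.cvtColor(img,cv2.COLOR_BGR2GRAY);hsv=cv2.cvtColor(img,cv2.COLOR_BGR2HSV);v,u=np.mgrid[:420,:560]
b=lambda a,c,d,e:(u>=a)&(u<=d)&(v>=c)&(v<=e)
def big(m):
    k,l,st,_=cv2.connectedComponentsWithStats(m.astype(np.uint8));return l==1+np.argmax(st[1:,4])
m=big(b(265,150,305,250)&(g<50));print("handle",rect(wray(s,np.c_[u[m],v[m]],.022)))
m=big(b(250,30,318,143)&(g>200));print("blade",rect(wray(s,np.c_[u[m],v[m]],.0025)))
print("table z",np.nanmedian(P[b(320,220,350,240)][:,2]))
m=b(250,30,318,143)&(g>200);print("blade depth",np.nanmedian(P[m],0))
# row-wise handle centreline
m=big(b(265,150,305,250)&(g<50))
for r in (170,200,235):
    c=u[r][m[r]];print(r,c.min(),c.max())
E
```

```text
handle (array([457.6,  -4.8]), array([92.2, 21.7]), 71.84)
blade (array([494.6, 108.3]), array([104.2,  54.1]), 71.6)
table z 0.0004257907158373708
blade depth [0.49701341 0.11209623 0.00289664]
170 274 293
200 275 293
235 276 293
```

>>> send_rows(
  plan=[
    [[-1, 0.012, 0.004, -0.2, 0.005], [-1, 0.012, 0.004, -0.4, 0.005], [-1, 0.012, 0.004, -0.6, 0.005], [-1, 0.012, 0.004, -0.75, 0.005], [-1, 0.012, 0.004, -0.85, 0.005], [-1, 0.012, 0.004, -0.95, 0.005], [-1, 0.012, 0.004, -1, 0.005], [-1, 0.012, 0.004, -1, 0.005]],
  ],
)

```text
t: 2.57
tool_pos: [0.4634, 0.0199, 0.0333]
orientation: [-2.545, -1.836, 0.005]
force: [-0.2, 0.2, 0.3]
opening: 0.0929
gripper_force: 0.0
```

>>> send_rows(
  plan=[
    [[-1, 0, 0, -0.04, 0], [-1, 0, 0, -0.07, 0], [-1, 0, 0, -0.07, 0], [0, 0, 0, -0.07, 0], [0.5, 0, 0, -0.07, 0], [1, 0, 0, -0.07, 0], [1, 0, 0, -0.07, 0], [1, 0, 0, -0.07, 0], [1, 0, 0, -0.07, 0], [1, 0, 0, -0.07, 0], [1, 0, 0, -0.07, 0], [1, 0, 0, -0.07, 0], [1, 0, 0, -0.07, 0]],
  ],
  force=40,
)

```text
t: 3.65
tool_pos: [0.4658, 0.0181, 0.0216]
orientation: [-2.551, -1.834, 0.0]
force: [0.7, 0.6, -0.8]
opening: 0.0309
gripper_force: 0.0
```

>>> send_rows(
  plan=[
    [[1, 0, 0, 0, 0], [1, 0, 0, 0, 0], [1, 0, 0, 0, 0], [1, 0, 0, 0, 0], [1, 0, 0, 0, 0]],
  ],
)

```text
t: 4.07
tool_pos: [0.4658, 0.0181, 0.0216]
orientation: [-2.551, -1.834, 0.0]
force: [-0.0, -0.2, 0.5]
opening: 0.0214
gripper_force: 40.0
```

>>> send_rows(
  plan=[
    [[1, 0, 0, 0.05, 0], [1, 0, 0, 0.12, 0], [1, 0, 0, 0.22, 0], [1, 0, 0, 0.35, 0], [1, 0, 0, 0.45, 0], [1, 0, 0, 0.5, 0], [1, 0, 0, 0.5, 0], [1, 0, 0, 0.5, 0]],
  ],
)

```text
t: 4.73
tool_pos: [0.466, 0.0181, 0.1218]
orientation: [2.55, 1.834, 0.001]
force: [-0.3, -0.3, -1.0]
opening: 0.0217
gripper_force: 40.0
```

>>> send_rows(
  plan=[
    [[1, -0.02, -0.03, 0, -0.05], [1, -0.04, -0.06, 0, -0.15], [1, -0.06, -0.09, 0, -0.26], [1, -0.07, -0.12, 0, -0.37], [1, -0.08, -0.15, 0, -0.48], [1, -0.09, -0.18, 0, -0.59], [1, -0.1, -0.2, 0, -0.7], [1, -0.12, -0.22, 0, -0.8], [1, -0.14, -0.24, 0, -0.88], [1, -0.16, -0.25, 0, -0.95], [1, -0.165, -0.25, 0, -1], [1, -0.165, -0.25, 0, -1]],
  ],
)

```text
t: 5.73
tool_pos: [0.4311, -0.0317, 0.1195]
orientation: [-3.125, -0.308, 0.005]
force: [0.6, -0.6, -1.0]
opening: 0.0218
gripper_force: 40.0
```

>>> send_rows(
  plan=[
    [[1, 0, 0, 0, -0.08], [1, 0, 0, 0, -0.16], [1, 0, 0, 0, -0.22], [1, 0, 0, 0, -0.235], [1, 0, 0, 0, -0.235], [1, 0, 0, 0, -0.235]],
  ],
)

```text
t: 6.23
tool_pos: [0.4324, -0.0317, 0.121]
orientation: [-3.141, 0.068, 0.002]
force: [-0.4, -0.1, -0.9]
opening: 0.0219
gripper_force: 40.0
```

```bash
python3 - <<'E'
from h import *
img,d,P=cloud("wrist"); cv2.imwrite("pics/w2.png",img); np.savez("w2.npz",img=img,P=P)
s=telemetry.read_state();print(s["tool_pos"],R.from_rotvec(s["orientation"]).as_matrix().round(4),s["q"])
E
```

```text
[ 0.43247062 -0.03177389  0.12112559] [[ 9.99e-01 -4.40e-02 -9.00e-04]
 [-4.40e-02 -9.99e-01  2.00e-04]
 [-9.00e-04 -2.00e-04 -1.00e+00]] [-1.91714155e-01 -2.48868088e-01  2.06515329e+00  3.43764274e-05
  1.32620651e+00  1.42305084e+00]
```

View pics/w2.png

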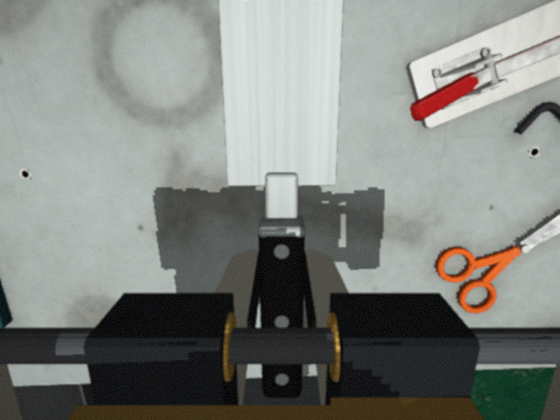

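The wrist picture shows the blade straight ahead in the jaws: its rear edge is at row 185, columns 228-337, and the neck is at (282,200). I check its level and heading.

```bash
python3 - <<'E'
from h import *
s=telemetry.read_state();z=np.load("w2.npz");img,P=z["img"],z["P"]
for r in (10,60,110,160,180):
    row=P[r-4:r+5,235:330].reshape(-1,3);print(r,np.nanmean(row,0).round(4),np.nanmean(P[r-4:r+5,235:250,2])-np.nanmean(P[r-4:r+5,315:330,2]),np.isfinite(row[:,0]).mean())
bz=0.1005
X=wray(s,[(219.5,0),(343,0),(228,184),(337,184)],bz+.0025)
print(X.round(4)); m0=(X[0]+X[1])/2;m1=(X[2]+X[3])/2;print(m0,m1,np.degrees(np.arctan2(*(m0-m1)[1::-1])))
E
```

```text
10 [ 0.552 -0.038  0.102] -8.079143675238099e-05 0.991812865497076
60 [ 0.532  -0.0371  0.1021] -3.5718485251468035e-06 0.9953216374269006
110 [ 0.5103 -0.0362  0.1021] 4.089307422504296e-05 0.9976608187134502
160 [ 0.4869 -0.0352  0.1022] 1.2365314722706522e-05 0.9953216374269006
180 [ 0.4774 -0.0348  0.1041] 1.4384263629263483e-05 0.9988304093567252
[[ 0.5569 -0.0115  0.103 ]
 [ 0.5545 -0.0644  0.103 ]
 [ 0.4764 -0.008   0.103 ]
 [ 0.4739 -0.062   0.103 ]]
[ 0.55571242 -0.03797522  0.103     ] [ 0.47515133 -0.03498713  0.103     ] -2.1241844182104503
```

>>> send_rows(
  plan=[
    [[1, 0, 0, -0.08, 0], [1, 0, 0, -0.2, 0], [1, 0, 0, -0.32, 0], [1, 0, 0, -0.4, 0], [1, 0, 0, -0.418, 0], [1, 0, 0, -0.418, 0], [1, 0, 0, -0.418, 0]],
  ],
)

```text
t: 6.87
tool_pos: [0.4332, -0.0319, 0.0387]
orientation: [3.141, -0.072, 0.001]
force: [0.0, -0.5, -0.1]
opening: 0.0219
gripper_force: 40.0
```

>>> send_rows(
  plan=[
    [[1, 0.03, 0, 0, 0], [1, 0.07, 0, 0, 0], [1, 0.11, 0, 0, 0], [1, 0.15, -0.004, 0, 0], [1, 0.19, -0.005, 0, 0], [1, 0.23, -0.007, 0, 0], [1, 0.27, -0.008, 0, 0], [1, 0.31, -0.01, 0, 0], [1, 0.35, -0.011, 0, 0], [1, 0.39, -0.012, 0, 0], [1, 0.43, -0.013, 0, 0], [1, 0.47, -0.014, 0, 0], [1, 0.51, -0.015, 0, 0], [1, 0.535, -0.016, 0, 0], [1, 0.548, -0.0175, 0, 0], [1, 0.548, -0.0175, 0, 0], [1, 0.548, -0.0175, 0, 0]],
  ],
)

```text
t: 8.28
tool_pos: [0.5422, -0.0354, 0.0379]
orientation: [-3.141, 0.073, 0.001]
force: [-0.4, 0.3, -1.9]
opening: 0.0217
gripper_force: 40.0
```

```bash
python3 - <<'E'
from h import *
img,d,P=cloud("wrist"); cv2.imwrite("pics/w3.png",img); np.savez("w3.npz",img=img,P=P)
s=telemetry.read_state();print(s["tool_pos"],s["force"],s["orientation"])
E
```

```text
[ 0.54201095 -0.03533372  0.03785834] [-1.0487525   0.20955807 -2.09375058] [-3.14069102e+00  7.29875066e-02  8.74128310e-04]
```

View pics/w3.png

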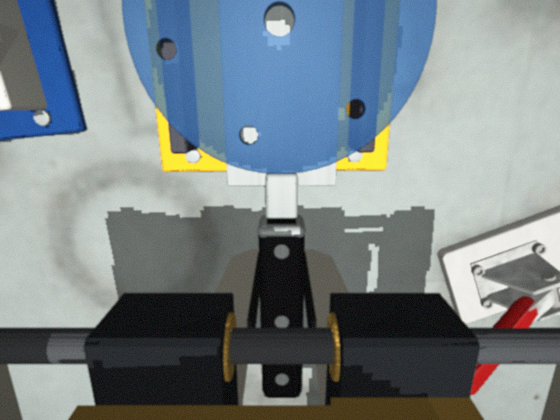

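The blade is centred between the rails (columns 228-336 against rail ends at 193 and 355). The disc's near edge is at (280,173), just ahead of the neck, and its centre hole is at (279,20).

```bash
python3 - <<'E'
from h import *
s=telemetry.read_state()
print("hole",wray(s,[(279,20)],.038)[0].round(4),"edge bottom/top",wray(s,[(280,173)],.038)[0].round(4),wray(s,[(280,173)],.032)[0].round(4))
print("blade rear",wray(s,[(228,185),(336,185)],.0188).round(4))
print("rack front corners",wray(s,[(163,171),(389,171)],.006).round(4))
print("dryer corner",wray(s,[(86,130)],.006).round(4))
c=wray(s,[(128,20),(437,10)],.038);print("L/R ext",c.round(4))
E
```

```text
hole [ 0.6538 -0.0404  0.038 ] edge bottom/top [ 0.5937 -0.0379  0.038 ] [ 0.5926 -0.0378  0.032 ]
blade rear [[ 0.5853 -0.0114  0.0188]
 [ 0.5827 -0.0653  0.0188]]
rack front corners [[ 0.5917  0.0245  0.006 ]
 [ 0.586  -0.0954  0.006 ]]
dryer corner [[0.6147 0.0609 0.006 ]]
L/R ext [[ 0.6565  0.0181  0.038 ]
 [ 0.6543 -0.1014  0.038 ]]
```

>>> send_rows(
  plan=[
    [[1, -0.008, 0, 0, 0], [1, -0.015, 0, 0.01, 0], [1, -0.015, 0, 0.03, 0], [1, -0.015, 0, 0.045, 0], [1, -0.015, 0, 0.055, 0], [1, -0.015, 0, 0.06, 0], [1, -0.015, 0, 0.065, 0], [1, -0.015, 0, 0.07, 0], [1, -0.015, 0, 0.075, 0], [1, -0.015, 0, 0.08, 0], [1, -0.015, 0, 0.09, 0], [1, -0.015, 0, 0.1, 0], [1, -0.015, 0, 0.11, 0], [1, -0.015, 0, 0.13, 0], [1, -0.015, 0, 0.15, 0], [1, -0.015, 0, 0.15, 0], [1, -0.015, 0, 0.15, 0], [1, -0.015, 0, 0.15, 0]],
  ],
  force=55,
)

```text
t: 9.83
tool_pos: [0.5394, -0.0354, 0.0681]
orientation: [3.141, -0.073, 0.0]
force: [-0.1, -0.5, -3.1]
opening: 0.0217
gripper_force: 55.0
```

```bash
python3 - <<'E'
from h import *
img,d,P=cloud("wrist"); cv2.imwrite("pics/w4.png",img); np.savez("w4.npz",img=img,P=P)
s=telemetry.read_state();print(s["tool_pos"],s["force"],s["orientation"])
for r in (20,80,110,140,165):
  for c in (225,330): print(r,c,np.nanmedian(P[r-4:r+5,c-6:c+7].reshape(-1,3),0).round(4))
print(np.nanmedian(P[177:182,232:250].reshape(-1,3),0))
E
```

```text
[ 0.53926766 -0.03536285  0.06793289] [-0.14803905 -0.32241801 -1.72144835] [-3.14072180e+00  7.30000731e-02  2.52641773e-04]
20 225 [ 0.6551 -0.0176  0.0547]
20 330 [ 0.6529 -0.0621  0.0549]
80 225 [ 0.6314 -0.0155  0.0551]
80 330 [ 0.6292 -0.0619  0.0551]
110 225 [ 0.6187 -0.0142  0.055 ]
110 330 [ 0.6164 -0.0617  0.0551]
140 225 [ 0.6053 -0.0131  0.0551]
140 330 [ 0.603  -0.0617  0.0552]
165 225 [ 0.5868 -0.0025  0.0012]
165 330 [ 0.5903 -0.0625  0.0493]
[ 0.58544835 -0.01788115  0.04912855]
```

View pics/w4.png

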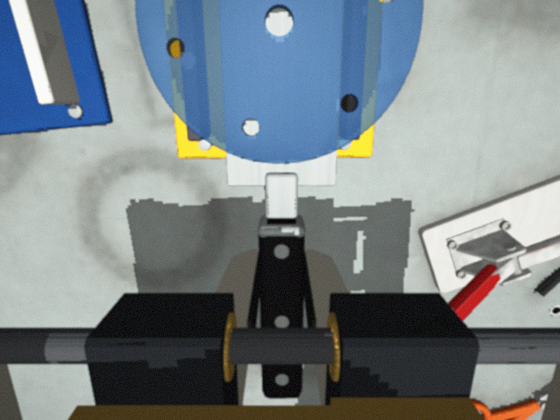

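The disc sits level on the blade: its top is at z≈0.055 throughout, and its near edge (280,162) is clear of the neck front (row 172). Next I carry it to just before the dryer.

>>> send_rows(
  plan=[
    [[1, -0.01, 0.005, 0.03, 0], [1, -0.02, 0.02, 0.07, 0], [1, -0.03, 0.05, 0.1, 0.005], [1, -0.04, 0.09, 0.1, 0.01], [1, -0.05, 0.14, 0.1, 0.02], [1, -0.06, 0.19, 0.1, 0.03], [1, -0.07, 0.24, 0.1, 0.04], [1, -0.08, 0.3, 0.1, 0.05], [1, -0.09, 0.36, 0.1, 0.06], [1, -0.1, 0.42, 0.1, 0.07], [1, -0.11, 0.48, 0.1, 0.075], [1, -0.115, 0.54, 0.1, 0.08], [1, -0.12, 0.6, 0.1, 0.085], [1, -0.125, 0.66, 0.1, 0.088], [1, -0.13, 0.7, 0.1, 0.088], [1, -0.13, 0.73, 0.1, 0.088], [1, -0.13, 0.75, 0.1, 0.088], [1, -0.13, 0.755, 0.1, 0.088], [1, -0.13, 0.755, 0.1, 0.088], [1, -0.13, 0.755, 0.1, 0.088]],
  ],
)

```text
t: 11.55
tool_pos: [0.5134, 0.1153, 0.088]
orientation: [3.141, 0.071, -0.0]
force: [0.3, -0.3, -2.3]
opening: 0.0216
gripper_force: 55.0
```

```bash
python3 - <<'E'
from h import *
img,d,P=cloud("wrist"); np.savez("w5.npz",img=img,P=P)
s=telemetry.read_state();print(s["tool_pos"],s["force"],R.from_rotvec(s["orientation"]).as_matrix()[:,0])
it,d,Pt=cloud("top"); np.savez("top5.npz",img=it,P=Pt)
a=cv2.resize(img,(400,300));b=cv2.resize(it[100:290,170:360],(400,400),interpolation=cv2.INTER_CUBIC)
im=np.zeros((560,800,3),np.uint8);im[:420,:560]=img;im[:240,560:]=cv2.resize(it[110:230,190:310],(240,240),interpolation=cv2.INTER_CUBIC);cv2.imwrite("pics/w5.png",im)
E
```

```text
[0.51345294 0.11519903 0.08801669] [ 0.44229156  0.29280834 -2.79433651] [ 9.98980442e-01  4.51450581e-02 -1.81162969e-05]
```

View pics/w5.png

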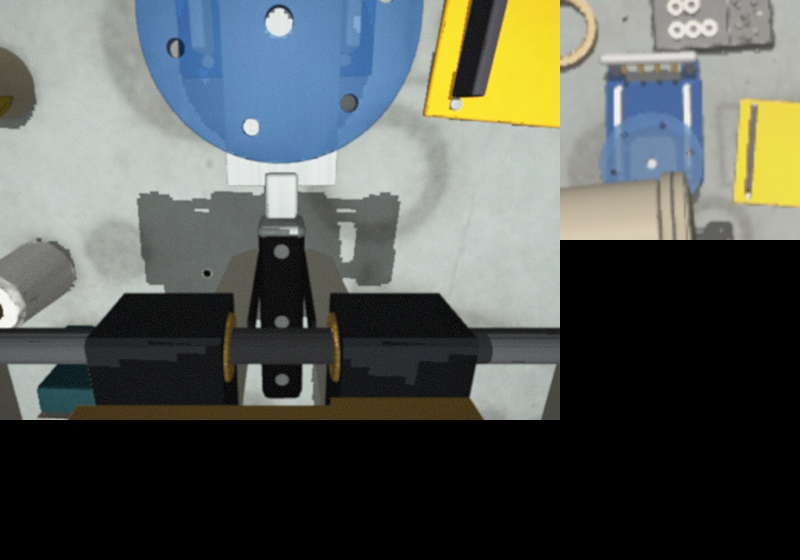

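The disc (hole at (279,20)) is still well placed on the blade, and the dryer rail ends show through it at columns ≈195 and ≈357, midpoint about 276. The inset shows the disc in line with the rails.

```bash
python3 - <<'E'
from h import *
s=telemetry.read_state();z=np.load("top5.npz")["img"];w=np.load("w5.npz")["img"]
zt=s["tool_pos"][2]-.0131
g=cv2.cvtColor(z,cv2.COLOR_BGR2GRAY);v,u=np.mgrid[:420,:560]
cx,cy=190+92/2-.25,110+163/2-.25
p=g[int(cy)-4:int(cy)+5,int(cx)-4:int(cx)+5];m=p>p.max()-25;yy,xx=np.nonzero(m)
uv=(xx.mean()+int(cx)-4,yy.mean()+int(cy)-4);print("hole px",uv,"top:",ray("top",[uv],zt)[0].round(4))
gw=cv2.cvtColor(w,cv2.COLOR_BGR2GRAY)[0:42,258:302];k=gw>195;yy,xx=np.nonzero(k);uvw=(xx.mean()+258,(yy.min()+yy.max())/2)
h=wray(s,[uvw],zt)[0];print("hole wrist",uvw,h.round(4))
T=R.from_rotvec(s["orientation"]).as_matrix();print("in tool",(T.T@(h-s["tool_pos"])).round(4))
z0=np.load("top0.npz")["img"]; hsv=cv2.cvtColor(z0,cv2.COLOR_BGR2HSV).astype(int)
for nm,a,b in (("L",212,227),("R",246,262)):
    m=(u>=a)&(u<=b)&(v>=148)&(v<=203)&(hsv[...,1]<60)&(hsv[...,2]>165)
    k,l,st,_=cv2.connectedComponentsWithStats(m.astype(np.uint8));m=l==1+np.argmax(st[1:,4])
    X=ray("top",np.c_[u[m],v[m]],.032)
    f=np.polyfit(X[:,0],X[:,1],1);print(nm,rect(X),"slope deg",np.degrees(np.arctan(f[0])).round(2),"y at .677",np.polyval(f,.677).round(4))
# rail ends in wrist image thru disc + base
cv2.imwrite("pics/w5c.png",cv2.resize(w[0:170,120:440],None,fx=2.4,fy=2.4,interpolation=cv2.INTER_CUBIC))
E
```

```text
hole px (np.float64(235.5), np.float64(191.5)) top: [0.6267 0.1191 0.0749]
hole wrist (np.float64(278.447265625), np.float64(22.0)) [0.6272 0.1208 0.0749]
in tool [ 0.1139 -0.0005  0.0131]
L (array([675.6, 166.2]), array([105.6,   7.3]), 2.25) slope deg 2.23 y at .677 0.1662
R (array([679.2,  81.8]), array([103.2,   9.5]), 3.7) slope deg 3.36 y at .677 0.0819
```

View pics/w5c.png

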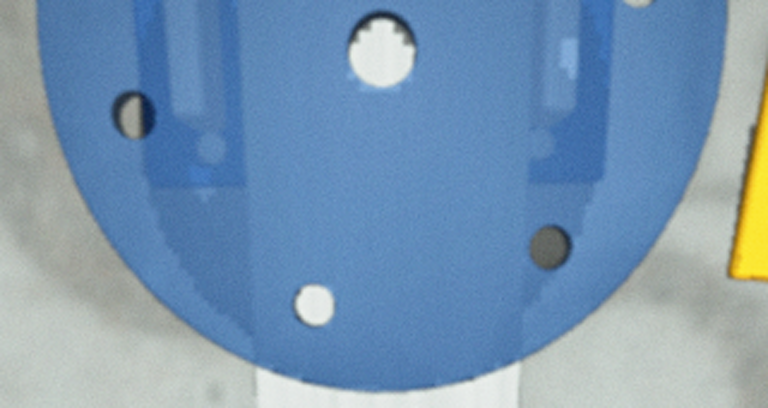

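Through the disc the plate's front corners show at about (152,188) and (602,182) in the crop, and the rail front ends at about (190,118) and (560,110). The disc hole is at (382,50).

```bash
python3 - <<'E'
from h import *
s=telemetry.read_state()
f=lambda p:np.array(p)/2.4+[120,0]-.3
C=wray(s,f([(152,188),(602,182)]),.006)[:,:2];Rr=wray(s,f([(190,118),(560,110)]),.032)[:,:2]
h=wray(s,f([(382,50)]),.0749)[0];print("hole",h.round(4))
for n,X,l in(("plate",C,.065),("rail",Rr,.052)):
    e=X[0]-X[1];a=np.arctan2(-e[0],e[1]);c=X.mean(0)+l*np.array([np.cos(a),np.sin(a)]);c2=X.mean(0)+l*np.array([np.cos(.05),np.sin(.05)])
    print(n,X.round(4).tolist(),np.linalg.norm(e).round(4),np.degrees(a).round(2),"centre",c.round(4),c2.round(4))
E
```

```text
hole [0.6278 0.1206 0.0749]
plate [[0.6072, 0.1805], [0.6139, 0.0628]] 0.1178 3.26 centre [0.6755 0.1254] [0.6755 0.1249]
rail [[0.621, 0.1643], [0.6264, 0.0804]] 0.0841 3.68 centre [0.6756 0.1257] [0.6757 0.1249]
```

>>> send_rows(
  plan=[
    [[1, 0, 0, -0.02, 0.003], [1, 0, 0.005, -0.05, 0.007], [1, 0.01, 0.01, -0.08, 0.007], [1, 0.03, 0.015, -0.11, 0.007], [1, 0.06, 0.019, -0.13, 0.007], [1, 0.09, 0.019, -0.135, 0.007], [1, 0.12, 0.019, -0.135, 0.007], [1, 0.15, 0.019, -0.135, 0.007], [1, 0.18, 0.019, -0.135, 0.007], [1, 0.205, 0.019, -0.135, 0.007], [1, 0.225, 0.019, -0.135, 0.007], [1, 0.24, 0.019, -0.135, 0.007], [1, 0.245, 0.019, -0.135, 0.007], [1, 0.245, 0.019, -0.135, 0.007], [1, 0.245, 0.019, -0.135, 0.007], [1, 0.245, 0.019, -0.135, 0.007]],
  ],
)

```text
t: 12.98
tool_pos: [0.5621, 0.1194, 0.061]
orientation: [-3.14, -0.083, 0.0]
force: [0.0, -0.0, -2.5]
opening: 0.0215
gripper_force: 55.0
```

```bash
python3 - <<'E'
from h import *
img,d,P=cloud("wrist"); np.savez("w6.npz",img=img,P=P)
s=telemetry.read_state();print(s["tool_pos"],s["force"],R.from_rotvec(s["orientation"]).as_matrix()[:,0])
it,d,Pt=cloud("top")
im=np.zeros((420,800,3),np.uint8);im[:,:560]=img;im[:240,560:]=cv2.resize(it[110:230,190:310],(240,240),interpolation=cv2.INTER_CUBIC);cv2.imwrite("pics/w6.png",im)
E
```

```text
[0.56213564 0.11944137 0.06101239] [ 0.15558261  0.69803941 -2.00898025] [ 9.98591489e-01  5.30567065e-02 -1.56343693e-04]
```

View pics/w6.png

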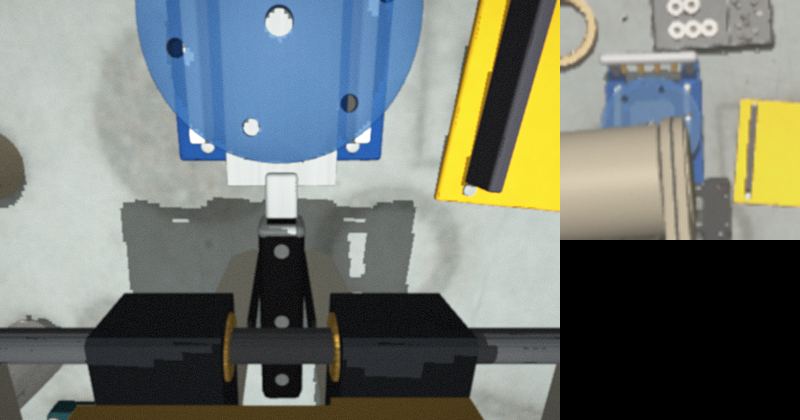

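The plate's front corners are at (179,160) and (382,160), the hole at (279,21), and the rails run symmetrically under the disc. That is the last of my ten views, so from here I check by numbers only.

```bash
python3 - <<'E'
from h import *
s=telemetry.read_state()
C=wray(s,[(179,160),(382,160)],.006)[:,:2];h=wray(s,[(279,20.8)],s["tool_pos"][2]-.0131)[0]
e=C[0]-C[1];a=np.arctan2(-e[0],e[1]);print("hole",h.round(4),"plate",np.linalg.norm(e),np.degrees(a),"seat",C.mean(0)+.065*np.array([np.cos(a),np.sin(a)]))
E
```

```text
hole [0.6763 0.1258 0.0479] plate 0.12051499732962685 2.9950227890689782 seat [0.67605636 0.12522024]
```

>>> send_rows(
  plan=[
    [[1, 0, 0, -0.015, 0], [1, 0, 0, -0.03, 0], [1, 0, 0, -0.038, 0], [1, 0, 0, -0.042, 0], [1, 0, 0, -0.045, 0], [1, 0, 0, -0.048, 0], [1, 0, 0, -0.051, 0], [1, 0, 0, -0.054, 0], [1, 0, 0, -0.057, 0], [1, 0, 0, -0.06, 0], [1, 0, 0, -0.065, 0], [1, 0, 0, -0.075, 0], [1, 0, 0, -0.09, 0], [1, 0, 0, -0.105, 0], [1, 0, 0, -0.115, 0], [1, 0, 0, -0.115, 0], [1, 0, 0, -0.115, 0], [1, 0, 0, -0.115, 0]],
  ],
)

```text
t: 14.58
tool_pos: [0.5624, 0.1194, 0.038]
orientation: [-3.14, -0.083, 0.0]
force: [-0.4, -0.7, -0.6]
opening: 0.0212
gripper_force: 55.0
```

```bash
python3 - <<'E'
from h import *
img,d,P=cloud("wrist"); np.savez("w7.npz",img=img,P=P);cv2.imwrite("pics/w7.png",img)
s=telemetry.read_state();print(s["tool_pos"],s["force"])
for r in (20,60,100,130):
  for c in (200,245,330): print(r,c,np.nanmedian(P[r-4:r+5,c-6:c+7].reshape(-1,3),0).round(4))
print("blade rear",np.nanmedian(P[178:183,232:250].reshape(-1,3),0),np.nanmedian(P[178:183,316:332].reshape(-1,3),0))
g=cv2.cvtColor(img,cv2.COLOR_BGR2GRAY)[0:50,250:310];k=g>190
n,l,st,c=cv2.connectedComponentsWithStats(k.astype(np.uint8));print(st[1:],c[1:]+[250,0])
E
```

```text
[0.56246366 0.11943455 0.03813917] [ 0.54583454 -0.60991097 -1.3812423 ]
20 200 [0.6724 0.1562 0.0385]
20 245 [0.6733 0.1386 0.0384]
20 330 [0.6749 0.1058 0.0384]
60 200 [0.658  0.1563 0.0385]
60 245 [0.6589 0.1384 0.0384]
60 330 [0.6608 0.1045 0.0385]
100 200 [0.6428 0.1566 0.0384]
100 245 [0.6437 0.1381 0.0381]
100 330 [0.6456 0.103  0.0385]
130 200 [0.6306 0.1566 0.0385]
130 245 [0.6305 0.1397 0.0194]
130 330 [0.6335 0.102  0.0384]
blade rear [0.60591309 0.14123118 0.01928854] [0.60803338 0.10020047 0.01941386]
[[ 16  13  24  17 300]] [[277.72  21.42]]
```

>>> send_rows(
  plan=[
    [[1, -0.02, -0.001, 0, 0], [1, -0.05, -0.0025, 0, 0], [1, -0.1, -0.005, 0, 0], [1, -0.15, -0.008, 0, 0], [1, -0.2, -0.01, 0, 0], [1, -0.25, -0.013, 0, 0], [1, -0.3, -0.016, 0, 0], [1, -0.35, -0.018, 0, 0], [1, -0.4, -0.021, 0, 0], [1, -0.45, -0.024, 0, 0], [1, -0.5, -0.026, 0, 0], [1, -0.55, -0.029, 0, 0], [1, -0.6, -0.05, 0, 0], [1, -0.65, -0.1, 0, 0], [1, -0.65, -0.15, 0, 0], [1, -0.65, -0.19, 0, 0], [1, -0.65, -0.2, 0, 0], [1, -0.65, -0.2, 0, 0], [1, -0.65, -0.2, 0, 0]],
  ],
)

```text
t: 16.22
tool_pos: [0.4329, 0.0793, 0.0382]
orientation: [-3.14, -0.082, -0.001]
force: [0.3, -0.1, -1.2]
opening: 0.0216
gripper_force: 55.0
```

```bash
python3 - <<'E'
from h import *
s=telemetry.read_state();print(s["tool_pos"],s["force"],s["q"])
img,d,P=cloud("wrist");print([np.nanmedian(P[a-6:a+6,250:310].reshape(-1,3),0).round(4).tolist() for a in (20,100,160)])
it,d,Pt=cloud("top")
v,u=np.mgrid[:420,:560]
for n,(a,b,c,e) in {"disc":(205,145,268,210)}.items():
    m=(u>=a)&(u<=c)&(v>=b)&(v<=e)&(Pt[...,2]>.034)&(Pt[...,2]<.045);X=Pt[m];print(n,m.sum(),X.mean(0).round(4),rect(X))
E
```

```text
[0.43294975 0.07928824 0.03823202] [ 0.2598178  -0.05081069 -1.23874441] [ 6.43609750e-02 -1.10338666e-01  2.11025096e+00  2.38762845e-04
  1.14112371e+00  1.58305581e+00]
[[0.5488, 0.0854, 0.0195], [0.5156, 0.0838, 0.0196], [0.4877, 0.0825, 0.0195]]
disc 1876 [0.6752 0.1247 0.0388] (array([676.3, 124.5]), array([121.4, 122.9]), 82.41)
```

>>> send_rows(
  plan=[
    [[1, 0, 0, -0.02, 0], [1, 0, 0, -0.045, 0], [1, 0, 0, -0.065, 0], [1, 0, 0, -0.075, 0], [1, 0, 0, -0.08, 0], [1, 0, 0, -0.083, 0], [1, 0, 0, -0.083, 0], [1, 0, 0, -0.083, 0]],
  ],
)

```text
t: 16.98
tool_pos: [0.4321, 0.0795, 0.0216]
orientation: [-3.14, -0.084, 0.001]
force: [-3.8, 0.1, 4.9]
opening: 0.0215
gripper_force: 55.0
```

>>> send_rows(
  plan=[
    [[0.6, 0, 0, 0, 0], [0.4, 0, 0, 0, 0], [0.2, 0, 0, 0, 0], [0, 0, 0, 0, 0], [-0.2, 0, 0, 0, 0], [-0.2, 0, 0, 0, 0], [-0.2, 0, 0, 0, 0], [-0.2, 0, 0, 0, 0], [-0.2, 0, 0, 0, 0], [-0.2, 0, 0, 0, 0]],
  ],
)

```text
t: 17.82
tool_pos: [0.4324, 0.0794, 0.0214]
orientation: [-3.14, -0.083, 0.0]
force: [0.3, 0.1, 0.1]
opening: 0.056
gripper_force: 0.0
```

>>> send_rows(
  plan=[
    [[-0.2, 0, 0, 0.05, 0], [-0.2, 0, 0, 0.15, 0], [-0.2, 0, 0, 0.3, 0], [-0.2, 0, 0, 0.5, 0], [-0.2, 0, 0, 0.6, 0], [-0.2, 0, 0, 0.6, 0], [-0.2, 0, 0, 0.6, 0]],
  ],
)

```text
t: 18.4
tool_pos: [0.4337, 0.0795, 0.1437]
orientation: [-3.14, -0.083, -0.007]
force: [-0.5, -0.2, -0.3]
opening: 0.056
gripper_force: 0.0
```

```bash
python3 - <<'E'
from h import *
s=telemetry.read_state();print(s["tool_pos"],s["force"],s["q"])
img,d,P=cloud("wrist")
for a in (20,100,160,180,200): print(a,[np.nanmedian(P[a-3:a+4,c-5:c+5].reshape(-1,3),0).round(4).tolist() for c in (265,284,300)])
E
```

```text
[0.43374823 0.07953728 0.14365786] [-0.46925754 -0.17434976 -0.26093156] [ 6.50051161e-02 -2.55925899e-01  2.02813900e+00 -1.90196495e-05
  1.36509537e+00  1.58274326e+00]
20 [[0.5754, 0.0987, 0.0029], [0.5762, 0.0846, 0.0029], [0.5768, 0.0726, 0.0029]]
100 [[0.5178, 0.0967, 0.0029], [0.5186, 0.0815, 0.003], [0.5192, 0.0685, 0.0031]]
160 [[0.4692, 0.0953, 0.0004], [0.4714, 0.0787, 0.0088], [0.4708, 0.0653, 0.0004]]
180 [[0.4529, 0.0943, 0.0009], [0.4575, 0.0783, 0.0225], [0.4537, 0.0639, 0.0005]]
200 [[0.4344, 0.0936, 0.0007], [0.4409, 0.0772, 0.0225], [0.4357, 0.0629, 0.0003]]
```

>>> send_rows(
  plan=[
    [[1, 0.05, -0.1, 0.02, 0], [1, 0.15, -0.3, 0.03, -0.01], [1, 0.25, -0.5, 0.03, -0.02], [1, 0.35, -0.7, 0.03, -0.03], [1, 0.42, -0.85, 0.03, -0.03], [1, 0.42, -0.85, 0.03, -0.03], [1, 0.42, -0.85, 0.03, -0.03]],
  ],
  force=10,
)

```text
t: 19.03
tool_pos: [0.5153, -0.0921, 0.145]
orientation: [-3.14, -0.028, 0.007]
force: [0.3, -0.3, -0.0]
opening: 0.0136
gripper_force: 0.0
```

>>> send_rows(
  plan=[
    [[1, 0.1, -0.2, 0, -0.01], [1, 0.2, -0.4, 0, -0.02], [1, 0.3, -0.6, 0, -0.02], [1, 0.38, -0.76, 0, -0.02], [1, 0.42, -0.85, 0, -0.02], [1, 0.42, -0.85, 0, -0.02], [1, 0.42, -0.85, 0, -0.02], [1, 0.42, -0.85, 0, -0.02], [1, 0.42, -0.85, 0, -0.02]],
  ],
)

```text
t: 19.78
tool_pos: [0.5998, -0.2584, 0.1468]
orientation: [-3.14, -0.004, 0.002]
force: [-0.2, 0.3, -0.1]
opening: 0.0005
gripper_force: 0.0
```

```bash
python3 - <<'E'
from h import *
s=telemetry.read_state();print(s["tool_pos"],s["force"],s["opening"],R.from_rotvec(s["orientation"]).as_matrix()[:,0])
img,d,P=cloud("wrist");np.savez("w8.npz",img=img,P=P)
hsv=cv2.cvtColor(img,cv2.COLOR_BGR2HSV);H,S,V=[hsv[...,i].astype(int) for i in range(3)]
v,u=np.mgrid[:420,:560]
m=((H<8)|(H>172))&(S>150)&(v<330)
k,l,st,c=cv2.connectedComponentsWithStats(m.astype(np.uint8))
for i in range(1,k):
    if st[i,4]>150:
        mm=l==i;X=wray(s,np.c_[u[mm],v[mm]],.03);print(st[i],rect(X),X.min(0).round(3),X.max(0).round(3),np.nanmedian(P[mm],0).round(3))
E
```

```text
[ 0.59981157 -0.25841552  0.14680618] [-0.15110397  0.34938274 -0.10326864] 0.000461131424640705 [ 0.9999964   0.00234765 -0.001298  ]
[ 251  124   64  107 5606] (array([ 624.1, -259.6]), array([84.7, 49.2]), 0.03) [ 0.582 -0.284  0.03 ] [ 0.666 -0.235  0.03 ] [ 0.632 -0.26   0.026]
[100 295  61  34 655] (array([ 500.1, -126.7]), array([11.9, 65.9]), 30.94) [ 0.488 -0.153  0.03 ] [ 0.521 -0.096  0.03 ] [ 0.518 -0.141  0.055]
```

>>> send_rows(
  plan=[
    [[1, 0.005, -0.005, -0.15, 0], [1, 0.01, -0.005, -0.3, 0], [1, 0.01, -0.005, -0.4, 0], [1, 0.01, -0.005, -0.45, 0], [1, 0.01, -0.005, -0.47, 0], [1, 0.01, -0.005, -0.47, 0]],
  ],
)

```text
t: 20.33
tool_pos: [0.6021, -0.2607, 0.0531]
orientation: [-3.141, -0.002, 0.001]
force: [0.0, -0.1, -0.4]
opening: 0.0003
gripper_force: 0.0
```

>>> send_rows(
  plan=[
    [[1, 0, 0, -0.015, 0], [1, 0, 0, -0.03, 0], [1, 0, 0, -0.045, 0], [1, 0, 0, -0.06, 0], [1, 0, 0, -0.07, 0], [1, 0, 0, -0.075, 0], [1, 0, 0, -0.08, 0], [1, 0, 0, -0.08, 0]],
  ],
)

```text
t: 21.0
tool_pos: [0.6024, -0.2621, 0.0376]
orientation: [3.141, 0.001, 0.0]
force: [-2.6, -2.5, 4.1]
opening: 0.0005
gripper_force: 2.3
```

Contact now, but the stop is not reached yet, so I press on in small steps.

>>> send_rows(
  plan=[
    [[1, 0, 0, -0.005, 0], [1, 0, 0, -0.01, 0], [1, 0, 0, -0.015, 0], [1, 0, 0, -0.015, 0], [1, 0, 0, -0.015, 0]],
  ],
)

```text
t: 21.42
tool_pos: [0.6024, -0.262, 0.0347]
orientation: [3.141, 0.001, 0.0]
force: [-3.2, -3.4, 4.9]
opening: 0.0002
gripper_force: 2.8
```

>>> send_rows(
  plan=[
    [[1, 0, 0, -0.005, 0], [1, 0, 0, -0.01, 0], [1, 0, 0, -0.015, 0], [1, 0, 0, -0.02, 0], [1, 0, 0, -0.02, 0], [1, 0, 0, -0.02, 0]],
  ],
)

```text
t: 21.92
tool_pos: [0.6025, -0.2621, 0.0336]
orientation: [3.141, 0.001, 0.0]
force: [-13.7, 2.9, 24.9]
opening: 0.0005
gripper_force: 12.8
```

The force jumped to 25 N with no further travel, so the treadle is on its stop. I hold briefly, then retract.

>>> send_rows(
  plan=[
    [[1, 0, 0, 0, 0], [1, 0, 0, 0, 0], [1, 0, 0, 0, 0], [1, 0, 0, 0.05, 0], [1, 0, 0, 0.12, 0], [1, 0, 0, 0.3, 0], [1, 0, 0, 0.5, 0], [1, 0, 0, 0.6, 0], [1, 0, 0, 0.6, 0], [1, 0, 0, 0.6, 0], [1, 0, 0, 0.6, 0], [1, 0, 0, 0.6, 0]],
  ],
)

```text
t: 22.92
tool_pos: [0.6012, -0.2607, 0.1481]
orientation: [-3.14, -0.001, 0.005]
force: [0.2, 0.4, -0.0]
opening: 0.0003
gripper_force: 0.0
```

```bash
python3 - <<'E'
from h import *
s=telemetry.read_state();print(s["tool_pos"],s["force"])
img,d,P=cloud("wrist");hsv=cv2.cvtColor(img,cv2.COLOR_BGR2HSV);H,S,V=[hsv[...,i].astype(int) for i in range(3)]
m=((H<8)|(H>172))&(S>150)&np.isfinite(P[...,2])&(abs(P[...,1]+.26)<.022)&(P[...,0]>.59);X=P[m];f=np.polyfit(X[:,0],X[:,2],1);print("treadle slope",f[0],np.polyval(f,[.6,.66]))
it,d,Pt=cloud("top");v,u=np.mgrid[:420,:560]
m=(u>=205)&(u<=268)&(v>=145)&(v<=210)&(Pt[...,2]>.034)&(Pt[...,2]<.045);X=Pt[m];print("disc",m.sum(),X.mean(0).round(4),rect(X))
hs=cv2.cvtColor(it,cv2.COLOR_BGR2HSV).astype(int);m=(abs(Pt[...,0]-.51)<.05)&(abs(Pt[...,1]-.083)<.02);print("blade z",np.nanmedian(Pt[m],0))
E
```

```text
[ 0.6012365  -0.26072721  0.14809055] [ 0.21880413  0.37450185 -0.02495296]
treadle slope -0.22418220774433018 [0.03403875 0.02058782]
disc 1879 [0.6752 0.1247 0.0389] (array([677. , 124.7]), array([120.3, 123.5]), 83.02)
blade z [0.50994536 0.08300737 0.00330813]
```

```bash
python3 -c "
from plant import order;print(order.close_job())"
```

```text
the job is handed in; nothing more can be done
None
```

The job is handed in at about 23 s. By my measurements the disc lies flat on the dryer within about 1 mm of centre, the lifter is flat on the worktop, and the treadle was pressed to its stop (25 N, no further travel) and has sprung back up; the hand-in gave no verdict.

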